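Take the chuck key off its keeper hook and stand it in the tool pot

TASK

Get the large chuck key ready at the lathe: press down the thumb pad of its hook until the sprung keeper snaps open and stays open, and only then lift the large key straight up off the hook. Put it shank down in the tool pot so that its cross-bar rests on the rim, and let go. Leave the small key hanging on the other hook.

Things in the scene. Friction and masses are not known exactly. Their poses are not given: they have to be found in the camera images.
- key_head (a point): Large steel chuck key, 132 mm tall, 0.2-0.45 kg, hung upright. Point: mid-height of the free part of its head, a cylinder 24 mm across, 36 tall over the bar: 18 mm below its top, 24 over the bar's axis, 114 over the shank's end. Bar 130 mm long, 12 thick, along y, lying across two prongs; shank 18 mm across hangs between them. Prong tips, 34 mm to the hook's front, reach 20 mm over the bar axis.
- hook_pad (a point): Top of the rubber thumb pad (28 x 30 mm) on the tail of the large key's keeper, a rocker whose arms lie over the bar. Shut: pad 64 mm behind the key, 167 mm up, sloping 40 deg up and back; x points to the key. Pivot pin 34 mm behind the key, 137 up. Push straight down (4-8 N): past 30 mm it snaps open and stays, else springs shut. Open: pad 115 mm up; arms upright to 180 mm, 25 mm behind the head.
- pot_mouth (a point): Centre of the mouth of the tool pot, an upright open aluminium tube fixed to the bench: 66 mm outside, 58 mm inside diameter, rim 105 mm above the bench (at this point), 100 mm deep inside, so the large key's shank goes wholly in and its bar rests across the rim, the key's head point then about 30 mm above this point.
- small_key_head (a point): The small steel key, not to be taken: same form and hung the same way on a second, identical keeper hook, but only 112 mm tall with a bar 84 mm long and a head 18 mm across. The point is on its head, 24 mm above its bar's axis. Both hooks are fixed to the bench and face away from the robot, turned up to 30 degrees either way.
Not all that is in view belongs to the job. There is more than one size of the part that bears pot_mouth; the job needs the middle-sized.

How it is judged:
By the outcome, as a careful person would: the job done as asked, in the order asked, and still so for the second after the job is handed in, with the robot touching nothing.
It also fails if it takes over 45 s, if anything falls off the work surface, if the arm or the gripper's body presses on something with over 40 N, if the wrist force passes 120 N, or if a joint passes its speed limit or range.

ROBOT

A 6-joint arm with a two-finger parallel gripper is mounted at the origin on the work surface. World frame = base frame: x ahead of the robot, y to its left, z up, the work surface at z = 0. Lengths are in m, angles in rad, forces in N, time in s.
With the tool pointing down it reaches from about 0.325 to 0.75 m from the base axis. Payload 7.6 kg.
Tool frame: the origin (TCP) lies midway between the tips of the shut fingers; the grasp point (between the pads) lies 19 mm behind it (r.tcp_to_grasp is the distance from the TCP to the grasp point, in m); z points along the fingers, y is the direction in which the jaws open and shut (so a half turn about z gives the same grasp; the last joint's range is limited). The gripper opens to 85 mm and grips with 20 to 120 N. Pads are 22 mm wide; open, the fingers measure 114 mm over their backs; the gripper's body (76 mm by 85 mm) begins 54 mm behind the grasp point. The pads swing forward as they close: fully open they stand 13 mm farther back than shut.
Start: joints at [1.058, 0.052, 1.401, -0, 1.689, -0.07], TCP at [0.225, 0.474, 0.231] pointing down, gripper open.
Joint ranges: [-2.9, 2.9], [-0.91, 2.17], [0.12, 2.37], [-1.06, 4.2], [0.26, 2.73], [-2.93, 2.93]. Speed limits (rad/s): [2.57, 2.57, 3.01, 3.14, 3.14, 3.14].

INTERFACE

Orientations are given as a unit quaternion [w, x, y, z].
In Python, from bench import r gives the robot as it stands. The module is installed in compiled form; this text tells all that it offers.
- The arm moves only by the tool drive_tool, never from a script. Its argument "series" is a list of rows, each a list of 2 entries, a list of its own where there are three numbers: the shift along the tool's x, y, z in m, then the turn about the tool's z in rad. A call has 1 to 5 rows; each row is the pose to reach, as a shift and turn from the pose commanded when the call began, along the tool's axes at that moment; what a row does not reach only later rows make up. A row lasts 1/12 s, in which the tool goes at most 41.7 mm and 7.16 degrees, less where a joint would pass 70% of its speed; a pose out of reach is approached as far as the arm can. A call with a gripper value outside its range is refused whole. "grip" is the closure, from 0 (fully open) to 1 (shut), set as the call begins (left out, the last holds). The fingers move at their own pace and stop on an object; "force" is the grip in N (left out, the last holds). Time passes only in rows, so rows that repeat a pose let the fingers close. It gives the time, the measured TCP pose, the force and the opening at its end, in the units of the state.
- r.sense(): the state, without advancing time (a new reading comes with each control period).
- r.capture(name): name is "scene" or "top" or "wrist"; returns a dict with "pixels" (384x512x3 uint8, red, green, blue), "K" (3x3 intrinsics, pixels), "R" (3x3) and "t" (3): a world point X has camera coordinates R X + t. Camera axes: x right, y down, z forward; pixel columns grow to the right and rows downward; lengths in m; the calibration is good to about 2 mm. A picture is of the moment at which its call begins. There is no depth.
- r.close_job(): hands the job in, once; it reports no verdict.
The state is a dict: "time_s": time; "qpos": joint angles; "qd": joint speeds; "joint_torque": joint torques, N m; "eef_pos": TCP position; "tool_rot": TCP orientation; "wrist_force": force on the tool from outside, world axes, zero at the start; "wrist_torque": the same for the moment, N m; "gripper_width": finger opening in m.
Only numpy, scipy, OpenCV 4.12 (cv2) and the standard library are available. Lean on these libraries where they do the work, as an engineer would, in place of code of your own. Each camera call takes 0.05 s, during which the arm holds its last target. There are 200 camera calls.

## Working session

There is one attempt and no reset: what is moved stays moved. The work goes in short steps, Python scripts to look and compute and a tool call to move; the robot and the scene stay as the last step left them, time stands still between calls to the robot, and variables do not carry over. Pictures are saved under pics/ and viewed, about 8 in all and at most 12, crops included, and the job is handed in when it is done.

Besides the shell and the picture viewer there is one more tool, called after ">>>" as a command line: name --argument value ..., lists and objects as JSON in quotes. drive_tool: Moves the arm, as the interface text tells. Its arguments: {"type":"object","properties":{"series":{"type":"array"},"grip":{"type":"number"},"force":{"type":"number"}},"required":["series"]}

```bash
mkdir -p pics
cat > h.py <<'E'
import numpy as np, cv2
from bench import r
def snap(name, fn):
    c=r.capture(name); np.savez('pics/'+fn+'.npz',**c); cv2.imwrite('pics/'+fn+'.png',c['pixels'][:,:,::-1]); return c
def load(fn): return dict(np.load('pics/'+fn+'.npz'))
def ray(c,u,v):
    d=c['R'].T@np.linalg.solve(c['K'],[u,v,1.]); return -c['R'].T@c['t'], d/np.linalg.norm(d)
def onz(c,u,v,z):
    o,d=ray(c,u,v); return o+d*(z-o[2])/d[2]
def tri(*obs):
    A=np.zeros((3,3));b=np.zeros(3)
    for c,u,v in obs:
        o,d=ray(c,u,v);P=np.eye(3)-np.outer(d,d);A+=P;b+=P@o
    X=np.linalg.solve(A,b); return X
def proj(c,X):
    p=c['K']@(c['R']@np.asarray(X)+c['t']); return p[:2]/p[2]
E
python3 - <<'E'
from h import *
a=snap('scene','s0');b=snap('top','t0')
im=np.vstack([a['pixels'],b['pixels']])[:,:,::-1]
cv2.imwrite('pics/st0.png',cv2.resize(im,(400,600)))
for c in(a,b): print(c['K'].round(1).tolist(),(-c['R'].T@c['t']).round(3), c['R'].round(2).tolist())
print(r.sense())
E
```

```text
[[415.4, 0.0, 260.7], [0.0, 415.4, 186.0], [0.0, 0.0, 1.0]] [ 1.07  -0.058  0.917] [[0.04, 1.0, 0.01], [0.8, -0.02, -0.6], [-0.6, 0.03, -0.8]]
[[463.0, 0.0, 252.8], [0.0, 463.0, 189.5], [0.0, 0.0, 1.0]] [ 0.3   -0.032  1.162] [[-0.0, -1.0, -0.0], [-0.98, 0.0, -0.19], [0.19, 0.0, -0.98]]
{'time_s': 0.1, 'qpos': array([ 1.05770421e+00,  5.27630439e-02,  1.40161901e+00, -2.54763387e-05,
        1.68862165e+00, -7.02933767e-02]), 'qd': array([-0.00095791, -0.00188445, -0.00211128,  0.00020556, -0.00302052,
       -0.00119176]), 'joint_torque': array([ 1.88025973e-03, -3.82584715e+01, -3.60983348e+01, -7.59290947e-05,
        4.81372088e-03,  1.30374576e-05]), 'eef_pos': array([0.22479448, 0.47413596, 0.23056439]), 'tool_rot': array([-1.90775034e-04,  2.19596450e-01,  9.75590540e-01, -6.79363878e-04]), 'wrist_force': array([ 0.04039768,  1.05238061, -0.38318424]), 'wrist_torque': array([-0.01916894, -0.04782488, -0.06252852]), 'gripper_width': 0.08511056424176106}
```

View pics/s0.png

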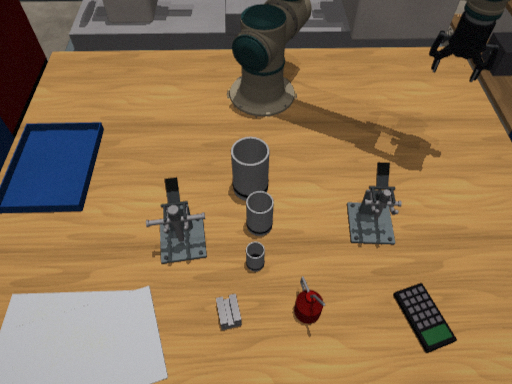

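View pics/t0.png

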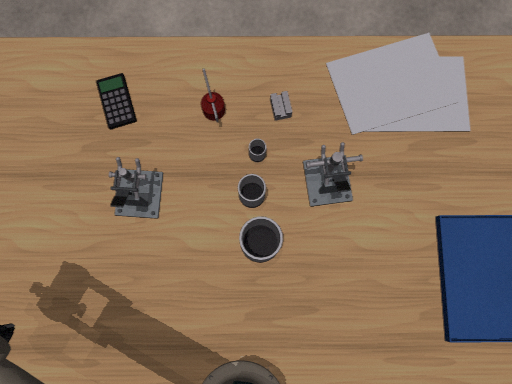

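The scene view shows a hook at (180,225) with a longer bar, and another at (375,205) with a shorter one. Three pots stand at (251,168), (260,212) and (255,257). In the top view the hooks are at (330,170) and (135,185), and the pots at (261,239), (252,190) and (257,150). The large key looks like the one at scene (180,225). I'll confirm that in an enlarged crop.

Run:
```python
from h import *
a=load('s0');b=load('t0')
def crop(c,x0,y0,w,h,W,H):return cv2.resize(np.ascontiguousarray(c['pixels'][y0:y0+h,x0:x0+w,::-1]),(W,H),interpolation=cv2.INTER_CUBIC)
o=np.zeros((600,800,3),np.uint8)
o[:300,:400]=crop(a,130,170,100,75+25,400,300) if 0 else crop(a,130,175,100,100,300,300).__class__((0,)) if 0 else cv2.resize(np.ascontiguousarray(a['pixels'][172:262,130:250,::-1]),(400,300),interpolation=cv2.INTER_CUBIC)
o[:300,400:]=crop(a,320,155,120,90,400,300)
o[300:,:400]=crop(b,290,130,80,80*3//4+0,400,300) if 0 else crop(b,270,130,120,90,400,300)
o[300:,400:]=crop(b,90,140,120,90,400,300)
cv2.imwrite('pics/crop0.png',o)
# pots: rim circle guess
for u,v in[(261,239),(252,190),(257,150)]: print(onz(b,u,v,.105).round(3))
for u,v in[(251,150),(260,200),(256,250)]: print(onz(a,u,v,.105).round(3))
```

```text
[ 0.387 -0.049  0.105]
[ 0.501 -0.029  0.105]
[ 0.597 -0.041  0.105]
[ 0.342 -0.043  0.105]
[ 0.502 -0.026  0.105]
[ 0.636 -0.04   0.105]
```

View pics/crop0.png

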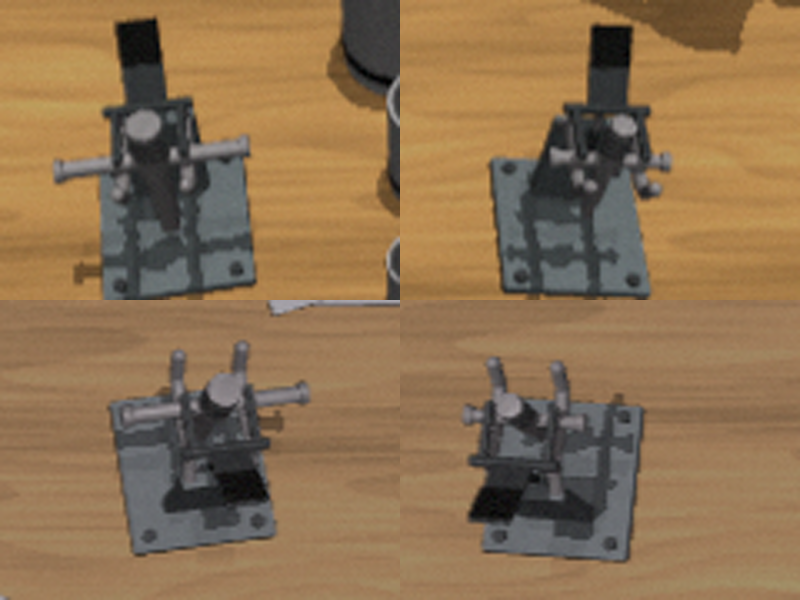

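The crop confirms it. The hook at scene (180,225) / top (330,170) carries the longer bar and the wider head, so it is the large key. The one at scene (378,205) / top (135,185) has the short bar and slim head, so it is the small key. Next I'll triangulate.

Run:
```python
from h import *
a=load('s0');b=load('t0')
f=lambda x,y:(130+x/3.333-.35,172+y/3.333-.35); g=lambda x,y:(270+x/3.333-.35,130+(y-300)/3.333-.35)
P={}
for n,s,t in[('headtop',(143,122),(224,388)),('barL',(60,170),(304,391)),('barR',(246,146),(130,412)),('pad',(140,43),(243,487))]:
    P[n]=tri((a,*f(*s)),(b,*g(*t)))
    print(n,P[n].round(4),'res',(proj(a,P[n])-f(*s)).round(1),(proj(b,P[n])-g(*t)).round(1))
d=P['barR']-P['barL']; print('len',np.linalg.norm(d),'yaw of bar y', np.degrees(np.arctan2(-d[0],d[1])))
d=P['headtop']-P['pad'];print('pad->key',d.round(3),np.degrees(np.arctan2(d[1],d[0])))
# rims: bright pixels around the middle pot
for c,(x0,y0,w,h) in((b,(235,172,34,34)),(a,(244,190,32,22))):
    im=c['pixels'][y0:y0+h,x0:x0+w].astype(int); m=(im.min(2)>125)&(im.max(2)-im.min(2)<30)
    v,u=np.nonzero(m); pts=np.array([onz(c,uu+x0,vv+y0,.105)[:2] for uu,vv in zip(u,v)])
    A=np.c_[2*pts,np.ones(len(pts))];s=np.linalg.lstsq(A,(pts**2).sum(1),rcond=None)[0]
    print(len(pts),'rim c',s[:2].round(4),'r',np.sqrt(s[2]+s[0]**2+s[1]**2).round(4))
```

```text
headtop [ 0.5642 -0.2174  0.1707] res [0. 0.] [ 0. -0.]
barL [ 0.5728 -0.2791  0.1292] res [-0.5 -0. ] [-0.5  0.1]
barR [ 0.5582 -0.1575  0.1301] res [-0.9 -0. ] [-0.9  0. ]
pad [ 0.4977 -0.2268  0.1679] res [-0.5 -0. ] [-0.5  0. ]
len 0.12252691522642821 yaw of bar y 6.855472717187584
pad->key [0.067 0.009 0.003] 7.996989957377432
89 rim c [ 0.5081 -0.0274] r 0.0308
69 rim c [ 0.5068 -0.0275] r 0.0307
```

```bash
cat >> h.py <<'E'
from scipy.spatial.transform import Rotation as Ro
def togo(X,yaw_y=97.3,verbose=True):
    s=r.sense(); w,x,y,z=s['tool_rot']; R=Ro.from_quat([x,y,z,w]).as_matrix()
    a=np.degrees(np.arctan2(R[1,1],R[0,1])); t=-np.radians((yaw_y-a+90)%180-90)
    print('shift',(R.T@(np.array(X)-s['eef_pos'])).round(4),'turn',t.round(3),'pos',s['eef_pos'].round(4),'F',s['wrist_force'].round(1),'w',s['gripper_width'].round(4),'t',s['time_s'])
E
python3 -c "
from h import *
togo([.497,-.227,.24])"
```

```text
Traceback (most recent call last):
  File "h.py", line 21, in togo
    print('shift',(R.T@(np.array(X)-s['eef_pos'])).round(4),'turn',t.round(3),'pos',s['eef_pos'].round(4),'F',s['wrist_force'].round(1),'w',s['gripper_width'].round(4),'t',s['time_s'])
                                                                                                                                            ^^^^^^^^^^^^^^^^^^^^^^^^
AttributeError: 'float' object has no attribute 'round'
```

```bash
sed -i "s/s\['gripper_width'\].round(4)/round(s['gripper_width'],4)/" h.py
python3 -c "
from h import *
togo([.497,-.227,.24])"
```

```text
shift [-0.5464 -0.5169 -0.0087] turn -0.57 pos [0.2248 0.4741 0.2306] F [ 0.   1.1 -0.4] w 0.0851 t 0.1
```

>>> drive_tool --series '[[[-0.029,-0.027,-0.005],-0.11],[[-0.058,-0.055,-0.01],-0.22],[[-0.087,-0.082,-0.01],-0.33],[[-0.115,-0.109,-0.01],-0.45],[[-0.144,-0.136,-0.01],-0.57]]' --grip 1 --force 40

```text
time_s: 0.52
eef_pos: [0.2942, 0.2954, 0.2411]
tool_rot: [-0.0, -0.054, 0.999, -0.0]
wrist_force: [1.3, -0.4, 0.5]
gripper_width: 0.0257
```

```bash
python3 -c "
from h import *
togo([.497,-.227,.24])"
```

```text
shift [-0.1455 -0.5412  0.0011] turn -0.02 pos [0.2942 0.2954 0.2411] F [ 1.3 -0.4  0.5] w 0.0257 t 0.5167
```

>>> drive_tool --series '[[[-0.01,-0.039,0],-0.01],[[-0.02,-0.078,0],-0.02],[[-0.03,-0.117,0],-0.02],[[-0.04,-0.156,0],-0.02],[[-0.05,-0.195,0],-0.02]]'

```text
time_s: 0.93
eef_pos: [0.3637, 0.1064, 0.2412]
tool_rot: [0.0, -0.061, 0.998, 0.0]
wrist_force: [0.6, -1.1, -0.4]
gripper_width: -0.0
```

>>> drive_tool --series '[[[-0.01,-0.039,0],0],[[-0.02,-0.078,0],0],[[-0.03,-0.117,0],0],[[-0.04,-0.156,0],0],[[-0.05,-0.195,0],0]]'

```text
time_s: 1.35
eef_pos: [0.4372, -0.0813, 0.2411]
tool_rot: [-0.0, -0.061, 0.998, 0.0]
wrist_force: [1.0, 0.9, 0.2]
gripper_width: 0.0003
```

```bash
python3 -c "
from h import *
togo([.497,-.227,.24])"
```

```text
shift [-0.0417 -0.1518  0.0011] turn -0.006 pos [ 0.4372 -0.0813  0.2411] F [1.  0.9 0.2] w 0.0003 t 1.35
```

>>> drive_tool --series '[[[-0.011,-0.038,0],0],[[-0.021,-0.076,0],0],[[-0.032,-0.114,0],0],[[-0.042,-0.152,0],-0.006],[[-0.042,-0.152,0.02],-0.006]]'

```text
time_s: 1.77
eef_pos: [0.4992, -0.231, 0.223]
tool_rot: [0.002, -0.062, 0.998, -0.002]
wrist_force: [0.5, -0.2, 0.4]
gripper_width: 0.0004
```

Run:
```python
from h import *
togo([.497,-.227,.24])
a=snap('scene','s1');b=snap('top','t1')
o=np.vstack([cv2.resize(np.ascontiguousarray(c['pixels'][y:y+90,x:x+120,::-1]),(400,300),interpolation=cv2.INTER_CUBIC) for c,x,y in((a,120,160),(b,280,130))])
cv2.imwrite('pics/c1.png',o)
```

```text
shift [ 0.0016  0.0042 -0.017 ] turn -0.004 pos [ 0.4992 -0.231   0.223 ] F [ 0.5 -0.2  0.4] w 0.0004 t 1.7667
```

View pics/c1.png

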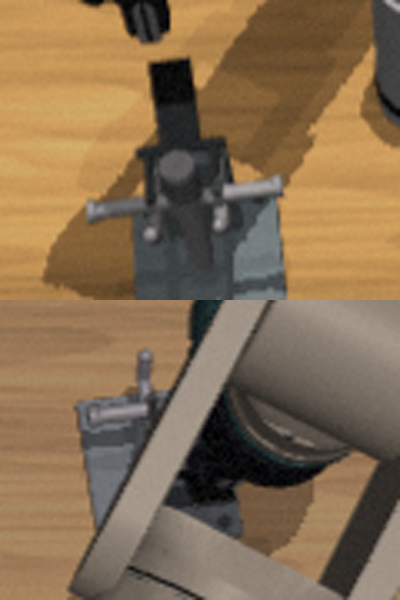

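The scene crop shows the shut fingertips at crop (150,30), just above and in line with the pad at (170,80). The arm hides the hook in the top view. I'll go down over the pad.

>>> drive_tool --series '[[[0.001,0.002,0.015],0],[[0.001,0.002,0.025],0],[[0.001,0.002,0.03],0],[[0.001,0.002,0.035],0],[[0.001,0.002,0.04],0]]'

```text
time_s: 2.28
eef_pos: [0.4961, -0.2227, 0.1817]
tool_rot: [0.0, -0.064, 0.998, -0.0]
wrist_force: [0.2, -0.4, -0.8]
gripper_width: -0.0003
```

```bash
python3 -c "
from h import *
togo([.497,-.227,.167])"
```

```text
shift [-0.0003 -0.0044  0.0147] turn 0.001 pos [ 0.4961 -0.2227  0.1817] F [ 0.2 -0.4 -0.8] w -0.0003 t 2.2833
```

>>> drive_tool --series '[[[0,-0.0045,0.003],0],[[0,-0.0045,0.007],0],[[0,-0.0045,0.011],0],[[0,-0.0045,0.015],0],[[0,-0.0045,0.019],0]]'

```text
time_s: 2.7
eef_pos: [0.4974, -0.2283, 0.1643]
tool_rot: [0.002, -0.064, 0.998, -0.001]
wrist_force: [-1.3, -0.7, 7.5]
gripper_width: 0.0004
```

>>> drive_tool --series '[[[0,0,0.004],0],[[0,0,0.008],0],[[0,0,0.012],0],[[0,0,0.016],0],[[0,0,0.018],0]]'

```text
time_s: 3.12
eef_pos: [0.4966, -0.2279, 0.1444]
tool_rot: [0.0, -0.064, 0.998, -0.0]
wrist_force: [-1.1, -1.4, -0.4]
gripper_width: -0.0001
```

Run:
```python
from h import *
togo([.497,-.227,.135])
a=snap('scene','s2')
cv2.imwrite('pics/c2.png',cv2.resize(np.ascontiguousarray(a['pixels'][160:250,120:240,::-1]),(400,300),interpolation=cv2.INTER_CUBIC))
```

```text
shift [-0.0006  0.0009  0.0094] turn 0.0 pos [ 0.4966 -0.2279  0.1444] F [-1.1 -1.4 -0.4] w -0.0001 t 3.1167
```

View pics/c2.png

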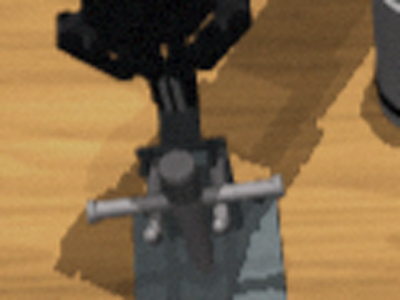

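The crop shows the fingertips at (175,90) on the tail of the keeper. It isn't clear that the arms have lifted at (150–225,160), so I'll press further.

>>> drive_tool --series '[[[0,0,0.003],0],[[0,0,0.006],0],[[0,0,0.009],0],[[0,0,0.012],0],[[0,0,0.015],0]]'

```text
time_s: 3.58
eef_pos: [0.4965, -0.2275, 0.1289]
tool_rot: [-0.0, -0.064, 0.998, 0.0]
wrist_force: [0.9, -0.0, -0.4]
gripper_width: -0.0002
```

Run:
```python
from h import *
togo([.497,-.227,.135])
a=snap('scene','s3'); f=lambda c:c['pixels'][180:240,140:215].astype(int)
for n in('s1','s2'): print(n,(np.abs(f(a)-f(load(n))).max(2)>40).sum())
```

```text
shift [-0.0005  0.0004 -0.0061] turn 0.0 pos [ 0.4965 -0.2275  0.1289] F [ 0.9 -0.  -0.4] w -0.0002 t 3.5833
s1 509
s2 262
```

Run:
```python
from h import *
cv2.imwrite('pics/c3.png',np.hstack([cv2.resize(np.ascontiguousarray(load(n)['pixels'][175:235,140:215,::-1]),(400,320),interpolation=cv2.INTER_CUBIC) for n in('s1','s3')]))
```

```text
(no output)
```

View pics/c3.png

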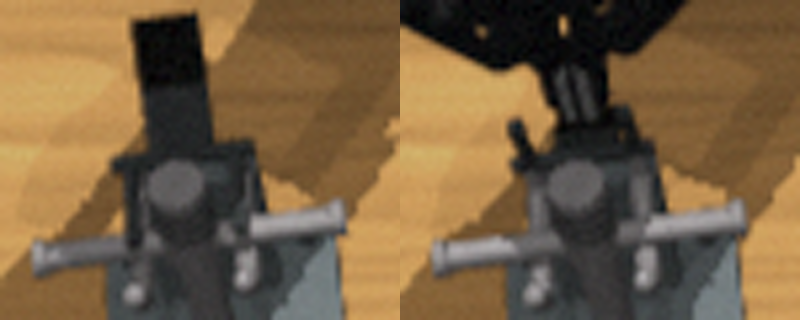

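In the right half the keeper's arms now stand up at (518,135) and (625,120) behind the head, so it has snapped open. I'll back straight up and check that it stays open.

>>> drive_tool --series '[[[0,0,-0.02],0],[[0,0,-0.05],0],[[0,0,-0.085],0],[[0,0,-0.12],0],[[0,0,-0.13],0]]' --grip 0.3

```text
time_s: 4.05
eef_pos: [0.4978, -0.2282, 0.2659]
tool_rot: [0.004, -0.064, 0.998, -0.002]
wrist_force: [0.1, -0.9, 0.9]
gripper_width: 0.0594
```

Run:
```python
from h import *
togo([.5648,-.2178,.26])
a=snap('scene','s4');w=snap('wrist','w4')
o=np.zeros((384,800,3),np.uint8); o[:320,:288]=cv2.resize(np.ascontiguousarray(a['pixels'][165:245,140:212,::-1]),(288,320)); o[:,288:]=w['pixels'][:,:,::-1]
cv2.imwrite('pics/c4.png',o)
for n,X in(('headtop',(.5642,-.2174,.171)),('barL',(.5728,-.2791,.129)),('barR',(.5582,-.1575,.129))): print(n,proj(w,X).round(1))
```

```text
shift [-0.0678  0.0018  0.0064] turn 0.0 pos [ 0.4978 -0.2282  0.2659] F [ 0.1 -0.9  0.9] w 0.0594 t 4.05
headtop [258.9 273. ]
barL [189.6 248.4]
barR [325.5 249.7]
```

View pics/c4.png

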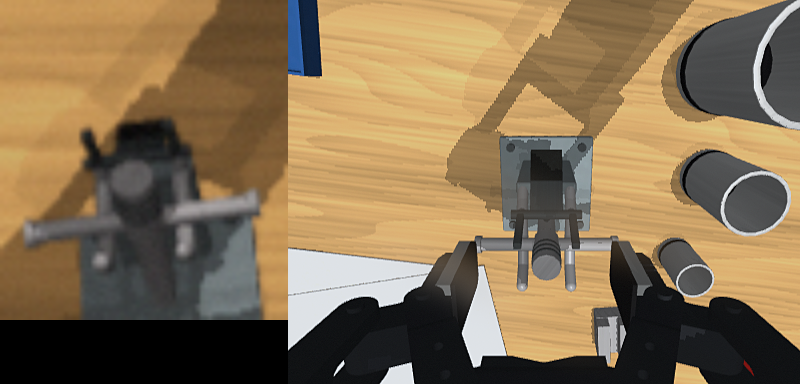

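The keeper stays open: in the wrist view its arms stand at (517,232) and (577,228) behind the head at (545,266). The key is still hanging on its bar, which runs from (479,243) to (617,243). I'll move over the head and measure again once settled.

>>> drive_tool --series '[[[-0.03,0,0],0],[[-0.055,0.001,0],0],[[-0.067,0.001,0],0],[[-0.067,0.001,0],0],[[-0.067,0.001,0],0]]'

```text
time_s: 4.57
eef_pos: [0.5625, -0.2177, 0.2569]
tool_rot: [-0.002, -0.064, 0.998, 0.001]
wrist_force: [-0.5, -0.3, 0.2]
gripper_width: 0.0595
```

Run:
```python
from h import *
togo([.5648,-.2178,.26])
w=snap('wrist','w5'); 
cv2.imwrite('pics/c5.png',cv2.resize(np.ascontiguousarray(w['pixels'][120:320,150:400,::-1]),(750,600),interpolation=cv2.INTER_CUBIC))
for n,X in(('headtop',(.5642,-.2174,.171)),('barL',(.5728,-.2791,.129)),('barR',(.5582,-.1575,.129))): p=proj(w,X); print(n,p.round(1),((p-[150,120])*3).round(0))
```

```text
shift [-0.0022 -0.0003 -0.0031] turn 0.001 pos [ 0.5625 -0.2177  0.2569] F [-0.5 -0.3  0.2] w 0.0595 t 4.5667
headtop [255.1 199.1] [315. 237.]
barL [179.  183.4] [ 87. 190.]
barR [328.4 184.5] [535. 193.]
```

View pics/c5.png

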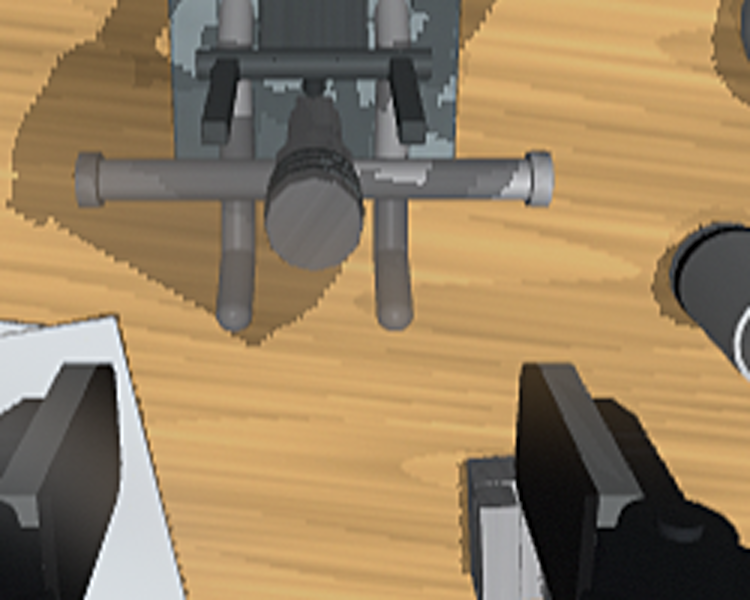

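The key hangs with its head at crop (314,223). The bar knobs at (90,179) and (540,178) are level, so the jaws line up with the bar. The wrist view puts the key about 3 mm nearer than the other cameras do, so I'll split the difference (x = 0.5625). Next I'll go down and grip the head above the bar.

>>> drive_tool --series '[[[0,0,0.025],0],[[0,0,0.05],0],[[0,0,0.075],0],[[0,0,0.095],0],[[0,0,0.1],0]]'

```text
time_s: 5.03
eef_pos: [0.5603, -0.2176, 0.1549]
tool_rot: [-0.003, -0.063, 0.998, 0.002]
wrist_force: [-0.8, -0.2, -0.4]
gripper_width: 0.0598
```

>>> drive_tool --series '[[[0,0,0.005],0],[[0,0,0.01],0],[[0,0,0.016],0],[[0,0,0.016],0],[[0,0,0.016],0]]'

```text
time_s: 5.45
eef_pos: [0.563, -0.2182, 0.1438]
tool_rot: [0.0, -0.064, 0.998, -0.0]
wrist_force: [0.3, -0.0, 0.2]
gripper_width: 0.0598
```

```bash
python3 -c "
from h import *
togo([.5625,-.2178,.139])"
```

```text
shift [0.0005 0.0004 0.0048] turn 0.0 pos [ 0.563  -0.2182  0.1438] F [ 0.3 -0.   0.2] w 0.0598 t 5.45
```

>>> drive_tool --series '[[[0,0,0.003],0],[[0,0,0.004],0],[[0,0,0.004],0],[[0,0,0.004],0],[[0,0,0.004],0]]' --grip 1 --force 60

```text
time_s: 5.87
eef_pos: [0.563, -0.2181, 0.1395]
tool_rot: [0.0, -0.064, 0.998, -0.0]
wrist_force: [-0.8, -0.4, -0.2]
gripper_width: 0.0224
```

>>> drive_tool --series '[[[0,0,0],0],[[0,0,0],0],[[0,0,0],0]]'

```text
time_s: 6.12
eef_pos: [0.563, -0.2181, 0.1395]
tool_rot: [0.0, -0.064, 0.998, -0.0]
wrist_force: [-0.2, -0.8, 0.2]
gripper_width: 0.0223
```

>>> drive_tool --series '[[[0,0,-0.005],0],[[0,0,-0.01],0],[[0,0,-0.018],0],[[0,0,-0.026],0],[[0,0,-0.03],0]]'

```text
time_s: 6.53
eef_pos: [0.5633, -0.2182, 0.1712]
tool_rot: [0.001, -0.064, 0.998, -0.0]
wrist_force: [-0.7, 0.3, -4.9]
gripper_width: 0.0225
```

Run:
```python
from h import *
togo([.563,-.218,.295])
a=snap('scene','s6');w=snap('wrist','w6')
o=np.zeros((384,800,3),np.uint8); o[:320,:288]=cv2.resize(np.ascontiguousarray(a['pixels'][165:245,140:212,::-1]),(288,320)); o[:,288:]=w['pixels'][:,:,::-1]
cv2.imwrite('pics/c6.png',o)
```

```text
shift [ 1.000e-04  1.000e-04 -1.238e-01] turn 0.0 pos [ 0.5633 -0.2182  0.1712] F [-0.7  0.3 -4.9] w 0.0225 t 6.5333
```

View pics/c6.png

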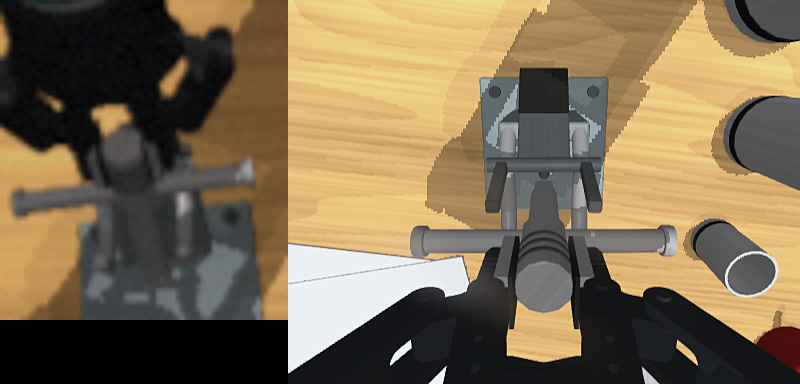

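The key is held by its head at wrist (545,285). Its bar, (415,241) to (670,241), is level and clear of the prongs, and the keeper is still open. I'll keep lifting straight up.

>>> drive_tool --series '[[[0,0,-0.025],0],[[0,0,-0.055],0],[[0,0,-0.085],0],[[0,0,-0.112],0],[[0,0,-0.13],0]]'

```text
time_s: 7.05
eef_pos: [0.5631, -0.2181, 0.3027]
tool_rot: [0.002, -0.064, 0.998, -0.001]
wrist_force: [0.1, -0.1, -4.1]
gripper_width: 0.0218
```

>>> drive_tool --series '[[[0,0,-0.005],0],[[0,0,-0.005],0]]'

```text
time_s: 7.22
eef_pos: [0.5632, -0.2182, 0.3056]
tool_rot: [0.001, -0.064, 0.998, -0.001]
wrist_force: [0.2, 0.5, -4.1]
gripper_width: 0.0222
```

Run:
```python
from h import *
togo([.507,-.0275,.29])
```

```text
shift [0.0315 0.1963 0.0153] turn 0.0 pos [ 0.5632 -0.2182  0.3056] F [ 0.2  0.5 -4.1] w 0.0222 t 7.2167
```

>>> drive_tool --series '[[[0.003,0.02,0],0],[[0.008,0.05,0],0],[[0.013,0.083,0],0],[[0.018,0.115,0],0],[[0.023,0.145,0],0]]'

```text
time_s: 7.63
eef_pos: [0.5204, -0.0756, 0.3016]
tool_rot: [-0.002, -0.064, 0.998, 0.001]
wrist_force: [1.8, 1.2, -3.4]
gripper_width: 0.022
```

>>> drive_tool --series '[[[0.005,0.028,0],0],[[0.0085,0.045,0],0],[[0.0085,0.051,0],0],[[0.0085,0.051,0],0],[[0.0085,0.051,0],0]]'

```text
time_s: 8.05
eef_pos: [0.5066, -0.0281, 0.303]
tool_rot: [-0.001, -0.064, 0.998, 0.0]
wrist_force: [1.2, -0.5, -3.3]
gripper_width: 0.0224
```

Run:
```python
from h import *
togo([.507,-.0275,.122])
a=snap('scene','s7');w=snap('wrist','w7')
o=np.zeros((384,800,3),np.uint8); o[:,:288]=cv2.resize(np.ascontiguousarray(a['pixels'][100:260,200:320,::-1]),(288,384)); o[:,288:]=w['pixels'][:,:,::-1]
cv2.imwrite('pics/c7.png',o)
print('pot rim centre scene',proj(a,(.5075,-.0275,.105)), 'key foot if on axis',proj(a,(.507,-.0275,.205)),'crop',(proj(a,(.507,-.0275,.205))-[200,100])*2.4)
```

```text
shift [-0.0008  0.0005  0.181 ] turn 0.0 pos [ 0.5066 -0.0281  0.303 ] F [ 1.2 -0.5 -3.3] w 0.0224 t 8.05
pot rim centre scene [259.38793931 201.80516454] key foot if on axis [259.89987705 175.54453164] crop [143.75970491 181.30687593]
```

View pics/c7.png

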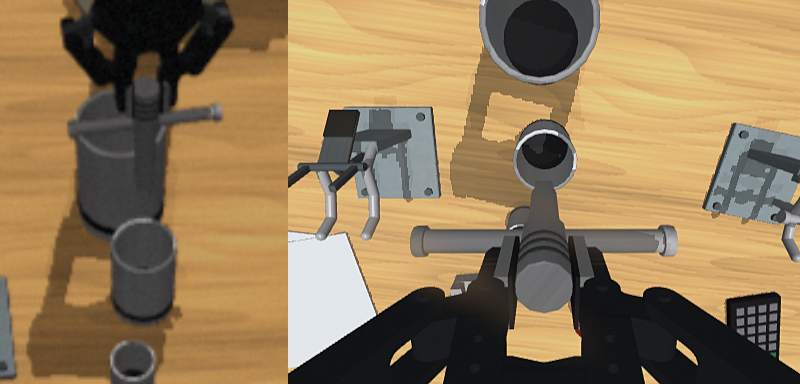

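The held key is level, with its shank end at scene-crop (146,198). That is directly above the mouth of the middle pot at (143,245), and nothing is in the way. I'll lower it in.

>>> drive_tool --series '[[[0,0,0.02],0],[[0,0,0.045],0],[[0,0,0.07],0],[[0,0,0.085],0],[[0,0,0.09],0]]'

```text
time_s: 8.57
eef_pos: [0.5055, -0.0285, 0.2106]
tool_rot: [-0.003, -0.063, 0.998, 0.001]
wrist_force: [-0.4, 0.7, -3.5]
gripper_width: 0.0218
```

>>> drive_tool --series '[[[0,0,0.01],0],[[0,0,0.025],0],[[0,0,0.04],0],[[0,0,0.055],0],[[0,0,0.065],0]]'

```text
time_s: 8.98
eef_pos: [0.5068, -0.0281, 0.1486]
tool_rot: [0.0, -0.064, 0.998, -0.0]
wrist_force: [-0.0, -0.2, -3.6]
gripper_width: 0.0221
```

Run:
```python
from h import *
togo([.507,-.0275,.122])
```

```text
shift [-0.0002  0.0006  0.0266] turn -0.0 pos [ 0.5068 -0.0281  0.1486] F [-0.  -0.2 -3.6] w 0.0221 t 8.9833
```

>>> drive_tool --series '[[[0,0,0.008],0],[[0,0,0.016],0],[[0,0,0.021],0],[[0,0,0.024],0],[[0,0,0.024],0]]'

```text
time_s: 9.4
eef_pos: [0.507, -0.0277, 0.1258]
tool_rot: [0.0, -0.064, 0.998, -0.0]
wrist_force: [1.0, 0.4, -3.3]
gripper_width: 0.0224
```

>>> drive_tool --series '[[[0,0,0.001],0],[[0,0,0.002],0],[[0,0,0.002],0]]'

```text
time_s: 9.65
eef_pos: [0.5074, -0.0277, 0.1254]
tool_rot: [0.001, -0.064, 0.998, -0.0]
wrist_force: [-3.6, -0.1, 6.4]
gripper_width: 0.0222
```

Run:
```python
from h import *
a=snap('scene','s8');w=snap('wrist','w8')
o=np.zeros((384,800,3),np.uint8); o[:,:288]=cv2.resize(np.ascontiguousarray(a['pixels'][165:245,230:290,::-1]),(288,384),interpolation=cv2.INTER_CUBIC); o[:,288:]=w['pixels'][:,:,::-1]
cv2.imwrite('pics/c8.png',o); togo([.507,-.0275,.122])
```

```text
shift [0.0003 0.0002 0.0034] turn 0.001 pos [ 0.5074 -0.0277  0.1254] F [-3.2 -0.4  5.8] w 0.0223 t 9.75
```

View pics/c8.png

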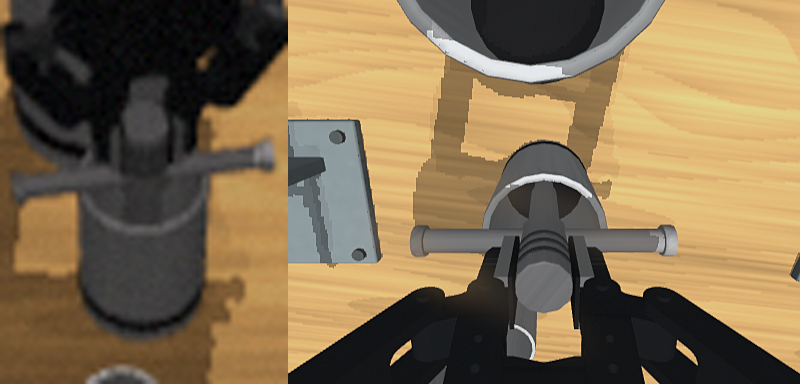

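The bar lies across the middle pot's rim, level, with its knobs at wrist (420,241) and (668,240), and about centred on the mouth (rim sides at 487 and 605). I'll ease off and let go.

>>> drive_tool --series '[[[0,0,-0.001],0],[[0,0,-0.0015],0],[[0,0,-0.0015],0]]'

```text
time_s: 10.0
eef_pos: [0.5071, -0.0277, 0.1255]
tool_rot: [0.001, -0.064, 0.998, -0.0]
wrist_force: [-1.0, 0.0, 1.9]
gripper_width: 0.0224
```

>>> drive_tool --series '[[[0,0,0],0],[[0,0,0],0],[[0,0,0],0],[[0,0,0],0],[[0,0,0],0]]' --grip 0.3

```text
time_s: 10.42
eef_pos: [0.5067, -0.0276, 0.1248]
tool_rot: [0.0, -0.064, 0.998, 0.0]
wrist_force: [-0.7, 0.3, -0.3]
gripper_width: 0.0599
```

>>> drive_tool --series '[[[0,0,-0.01],0],[[0,0,-0.03],0],[[0,0,-0.06],0],[[0,0,-0.095],0],[[0,0,-0.13],0]]'

```text
time_s: 10.83
eef_pos: [0.5062, -0.0276, 0.2569]
tool_rot: [-0.0, -0.064, 0.998, 0.0]
wrist_force: [0.0, 0.2, -0.3]
gripper_width: 0.0598
```

>>> drive_tool --series '[[[0.03,0,-0.01],0],[[0.065,0,-0.01],0],[[0.08,0,-0.01],0],[[0.08,0,-0.01],0],[[0.08,0,-0.01],0]]'

```text
time_s: 11.25
eef_pos: [0.4273, -0.0379, 0.266]
tool_rot: [0.001, -0.064, 0.998, -0.0]
wrist_force: [0.5, 0.5, -0.1]
gripper_width: 0.0597
```

Run:
```python
from h import *
togo([.507,-.0275,.122])
a=snap('scene','s9');w=snap('wrist','w9')
o=np.zeros((600,800,3),np.uint8)
p=lambda c,x,y,W,H,k:cv2.resize(np.ascontiguousarray(c['pixels'][y:y+H,x:x+W,::-1]),(W*k,H*k),interpolation=cv2.INTER_CUBIC)
o[:300,:225]=p(a,225,155,75,100,3); o[:300,230:530]=p(a,330,150,100,100,3); o[300:600,:225]=p(a,140,160,75,100,3)
o[300:588,230:614]=cv2.resize(w['pixels'][:,:,::-1],(384,288))
cv2.imwrite('pics/c9.png',o)
print('head point when seated', (proj(a,(.5075,-.0275,.153))-[225,155])*3)
```

```text
shift [-0.0801  0.0003  0.1442] turn -0.0 pos [ 0.4273 -0.0379  0.266 ] F [ 0.5  0.5 -0.1] w 0.0597 t 11.25
head point when seated [103.88084462 104.50347918]
```

View pics/c9.png

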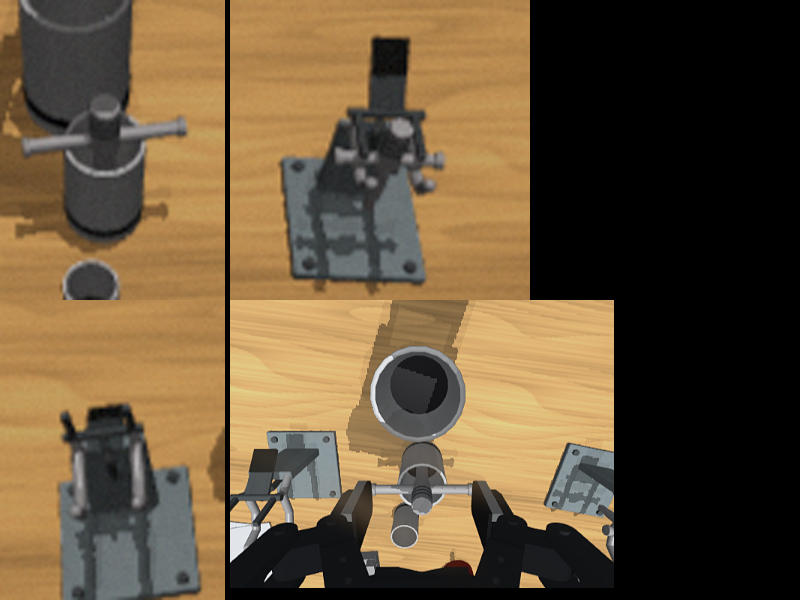

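The last picture shows the key seated in the middle pot: head at (104,105), as predicted for a seated key, with the bar level across the rim. The small key still hangs on its shut hook at (400,150). The large hook is empty with its keeper open, and the gripper is clear of everything. I'm handing in.

```bash
python3 -c "
from h import *
print(r.close_job())"
```

```text
the job is handed in; nothing more can be done
None
```

The large chuck key is now standing shank down in the middle-sized pot with its cross-bar on the rim, and I handed the job in at about 11.3 s. I pressed the thumb pad until the keeper snapped open and confirmed in pictures that it stayed open. Then I lifted the key straight up, lowered it into the pot, let go and backed away.

**Last checks:** the final picture shows the bar level across the rim and the head where a seated key should be. The keeper on the large hook is open, the small key still hangs on its shut hook, and the gripper touches nothing (wrist force about 0).

**Readings that disagreed:**
- **Key position:** the wrist camera put the key about 3 mm nearer the robot than the other two cameras. I aimed between them and the grasp held.
- **Grip width:** the gripper read 22.3 mm on the 24 mm head.
- **Seating height:** the key touched the rim about 4 mm higher than I had worked out, with at most about 10 N of push. The pictures showed it properly seated.

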